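# Feel the pressure cap onto the gasket cell pin and hold it down

## Task

Clean the gasket cell by squeezing the red trigger of the clamped blow gun fully home and letting it spring back. Then take the brass pressure cap by its black grip, feel it over the hidden locating pin in the cell until it drops on level, and press it fully down against the sprung gasket. Finish while still holding the cap pressed down there; leave the other things where they stand.

Things in the scene. Friction and masses are not known exactly. Their poses are not given: they have to be found in the camera images.
- cell: Fixed gasket compression cell: round aluminium base 110 mm across with an upright round steel wall (inner radius 40, outer 46, top 34 above origin) round an open well, in which a white PTFE ring gasket (66 outer, 36 inner diameter; top 22 above origin at rest) lies on a sprung platen. Origin: centre of the underside, on the worktop; z up.
- cell_well (a point): Point on the cell's middle axis, 31 mm above its origin, level with the tip of the hidden pin. The fixed upright steel pin (10 diameter, last 4 tapering to 5 across) stands up from the floor inside the gasket, 9 above the resting gasket. It is off this point by up to 4.5 in x and up to 4.5 in y of the cell, each time differently, and is not reported: feel for it.
- platen (a joint): Sprung platen under the gasket: 0 at rest, grows as gasket and platen are pressed down, to the stop at 0.005 m. The spring takes about 4 N to start and 11 N at the stop (a little more if the cap rubs on the pin); the cap's own weight hardly moves it.
- cap: Loose pressure cap, 0.14 to 0.28 kg: brass disc 60 mm in diameter, 20 thick, with a black flat-sided grip on top. Origin: centre of the disc's underside, where a blind bore opens (12 diameter, 16 deep: 1 mm play each side of the pin); z up. Starts upright on the worktop. Its origin is 31 above the cell's when standing on the pin's tip, 22 when on the pin and resting on the gasket, 17 when pressed home.
- cap_grip (a point): Middle of the cap's black grip, 44 mm above the cap's origin. The grip is 30 along x, 24 along y (pinch it across y) and reaches from 20 to 64 above the cap's origin.
- gun: Blow gun clamped fixed and upright on a foot plate, nozzle (along its +y, 43 mm up, end 76 from the origin) towards the cell. Origin: centre of the handle, on the worktop; z up. Blue handle 26 along x, 24 along y (faces at y -12 and +12), top 132 up. The red trigger lever, 22 wide, 8 thick, stands along the handle's +y side, hinged at y 18, 56 up; its free end is up, at about 136.
- gun_grip (a point): Point to squeeze about: 5 in +y from the gun's origin and 106 up, midway between the handle's back face and the outer face of the trigger when squeezed home (34 apart there; about 44 when the trigger is free). Its axes are the gun's; squeeze along y.
- trigger (a joint): Trigger of the blow gun: 0 free, grows as it is squeezed toward the handle (-y), 0.2 rad at the stop; its spring takes about 4 N to start and 12 N at the stop, at the squeezing point, and returns it.
- gauge: round white pressure gauge with a brass stem, 83x65x28 (mm); loose bystander, to be left where it is. Origin: centre of its underside.
- jar: brown sample jar with a black cap, 35 across, 70 high (mm); loose bystander, to be left where it is. Origin: centre of its underside.
- vial: vial with a blue cap, 21 across, 54 high (mm); loose bystander, to be left where it is. Origin: centre of its underside.
- tape: black tape roll lying flat, 62 across, 19 high (mm); loose bystander, to be left where it is. Origin: centre of its underside.
- wash_bottle: white wash bottle with a blue cap and bent spout, 66x110x201 (mm); loose bystander, to be left where it is. Origin: centre of its underside.
- red_bottle: white bottle with a red cap, 54 across, 184 high (mm); loose bystander, to be left where it is. Origin: centre of its underside.
- beaker: white plastic beaker, 55 across, 58 high (mm); loose bystander, to be left where it is. Origin: centre of its underside.
- spanner: steel spanner lying flat, 40x199x8 (mm); loose bystander, to be left where it is. Origin: centre of its underside.

How it is judged:
By the outcome, as a careful person would: the job done as asked, in the order asked, and still so for the second after the job is handed in, while the arm keeps its last pose, push and grip.
It also fails if it takes over 70 s, if anything falls off the work surface, if the arm or the gripper's body presses on something with over 40 N, if the wrist force passes 120 N, or if a joint passes its speed limit or range.

## Robot

A 6-joint arm with a two-finger parallel gripper is mounted at the origin on a cart in front of the work surface, level with it; the furniture and walls round the work are solid. World frame = base frame: x ahead of the robot, y to its left, z up, the work surface at z = 0. Lengths are in m, angles in rad, forces in N, time in s.
With the tool pointing down it reaches from about 0.3 to 1 m from the base axis. Payload 5.1 kg.
Tool frame: the origin (TCP) lies at the very end of the fingers, on their centre line; the grasp point (between the pads) lies 19 mm behind it (r.grip_depth is the distance from the TCP to the grasp point, in m); z points along the fingers, y is the line along which they close (so a half turn about z gives the same grasp; the last joint's range is limited). The gripper opens to 95 mm and grips with 3 to 60 N. Pads are 20 mm wide; open, the fingers measure 119 mm over their backs; the gripper's body (75 mm by 180 mm) begins 59 mm behind the grasp point.
Start: joints at [-1.418, 0.124, 1.65, -0, 1.367, -0.083], TCP at [0.152, -0.632, 0.215] pointing down, gripper open.
Joint ranges: [-2.61, 2.61], [-1.02, 2.33], [0.03, 2.71], [-1.35, 4.49], [0.32, 2.68], [-2.91, 2.91]. Speed limits (rad/s): [2.57, 2.57, 3.14, 3.14, 3.14, 3.14].

## Interface

Orientations are given as a 3x3 rotation matrix whose columns are the frame's x, y, z axes.
In Python, from bench import r, viewer gives the robot as it stands.
- The arm moves only by the shell command python3 -m jog 'ROWS'. ROWS is JSON, a list that holds one entry, the list of rows, each a list of 7 numbers: the opening, from 0 (shut) to 1 (fully open), then the shift along the tool's x, y, z in cm, then the turn, a rotation vector about the tool's x, y, z in rad. In form: [[[gripper, dx, dy, dz, rx, ry, rz], ...]]. A call has 1 to 8 rows; each row shifts and turns the commanded pose from where the row before left it, along the tool's axes as they then stand; what a row does not reach is not made up. A row lasts 1/12 s, in which the tool goes at most 41.7 mm and 7.16 degrees, less where a joint would pass 70% of its speed; a pose out of reach is approached as far as the arm can. A call is refused whole if a number of a shift passes 4.17 or a number of a turn 0.125, either way. A call with a gripper value outside its range is refused whole. The fingers move at their own pace and stop on an object; the grip force is fixed at half the most. Time passes only in rows, so rows that do not move let the fingers close. It gives the time, the measured TCP pose, the force, the opening and the grip force at its end, in the units of the state.
- r.sense(): the state, without advancing time (a new reading comes with each control period).
- viewer.capture(name): name is "scene" or "top" or "wrist"; returns the picture (420x560x3 uint8, red, green, blue); there is no depth.
- viewer.camera_model(name): a dict with "vfov" (degrees; the focal length in pixels is half the picture's height over the tangent of half this angle, whatever the lens; pixels are square), "cx", "cy" (the principal point, pixels), "extrinsics" (4x4, takes a point from world to camera coordinates); the wrist camera has in their place "tool_from_camera" (4x4, takes a point from camera to tool coordinates, whose origin is the TCP and whose axes are the flange's). Camera axes: x right, y down, z forward; pixel columns grow to the right and rows downward; lengths in m; the calibration is good to about 2 mm. A picture is of the moment at which its call begins: read the wrist's pose just before it. camera_model takes no time and is no camera call.
- r.sign_off(): hands the job in; it is judged then, once.
The state is a dict: "clock": time; "q": joint angles; "joint_velocities": joint speeds; "tau": joint torques, N m; "tcp_pos": TCP position; "tool_rot": TCP orientation; "force": force on the tool from outside, world axes, zero at the start; "moment": the same for the moment, N m; "opening": finger opening in m; "finger_force": force on a finger pad.
Only numpy, scipy, OpenCV 4.12 (cv2) and the standard library are available. Lean on these libraries where they do the work, as an engineer would, in place of code of your own. Each camera call takes 0.05 s, during which the arm holds its last target. There are 200 camera calls.

## Working session

There is one attempt and no reset: what is moved stays moved. The work goes in short steps, Python scripts to look and compute and a shell command to move; the robot and the scene stay as the last step left them, time stands still between calls to the robot, and variables do not carry over. Pictures are saved under pics/ and viewed, at most 10 in all, crops included, and the job is handed in when it is done.

```bash
mkdir -p pics; ls
python3 - <<'E'
from bench import r,viewer
import cv2,numpy as np
s=r.sense();print(s)
for n in("scene","top"):
    im=viewer.capture(n);cv2.imwrite(f"pics/{n}0.png",im[:,:,::-1]);print(n,viewer.camera_model(n))
print(viewer.camera_model("wrist"))
E
```

```text
pics
{'clock': 0.0, 'q': array([-1.41760296e+00,  1.24517237e-01,  1.65165633e+00,  8.79836020e-06,
        1.36747832e+00, -8.25975536e-02]), 'joint_velocities': array([-0.00185124,  0.00166825, -0.00149817, -0.00126239, -0.00016515,
       -0.00044407]), 'tau': array([-2.38760094e-04, -4.17601597e+01, -3.59931207e+01,  7.74150481e-02,
        4.91004274e-02, -1.79719286e-04]), 'tcp_pos': array([ 0.15172696, -0.63139438,  0.21338963]), 'tool_rot': array([[ 9.72330321e-01,  2.33610044e-01, -3.05712333e-04],
       [ 2.33610176e-01, -9.72328205e-01,  2.03643286e-03],
       [ 1.78478445e-04, -2.05150293e-03, -9.99997880e-01]]), 'force': array([-0.1008887 ,  0.81672095, -0.44554213]), 'moment': array([-0.04041244,  0.0087603 ,  0.04795858]), 'finger_force': 0.0, 'opening': 0.09530533409898201}
scene {'vfov': 45.45181693442646, 'cx': 278.8861172935451, 'cy': 212.42453036202386, 'extrinsics': array([[ 0.74791311, -0.66379279, -0.00226095, -0.37458101],
       [-0.44499641, -0.49885618, -0.74372085,  0.28182942],
       [ 0.49254865,  0.55724469, -0.66848648,  1.65424879],
       [ 0.        ,  0.        ,  0.        ,  1.        ]])}
top {'vfov': 42.487441536711, 'cx': 280.64476881827454, 'cy': 205.126090630577, 'extrinsics': array([[-0.02513883, -0.9995957 , -0.01328472,  0.02070719],
       [-0.98965808,  0.02676186, -0.14092797,  0.51591429],
       [ 0.14122652,  0.00960456, -0.98993072,  1.95977187],
       [ 0.        ,  0.        ,  0.        ,  1.        ]])}
{'vfov': 61.17729601664302, 'cx': 277.5554000254009, 'cy': 211.52108699023154, 'tool_from_camera': array([[ 6.62918128e-05, -9.63441678e-01, -2.67918137e-01,
         7.55371210e-02],
       [ 9.99999998e-01,  6.25473097e-05,  2.25110837e-05,
        -3.61584722e-04],
       [-4.93055758e-06, -2.67918137e-01,  9.63441680e-01,
        -1.70223927e-01],
       [ 0.00000000e+00,  0.00000000e+00,  0.00000000e+00,
         1.00000000e+00]])}
```

View pics/scene0.png

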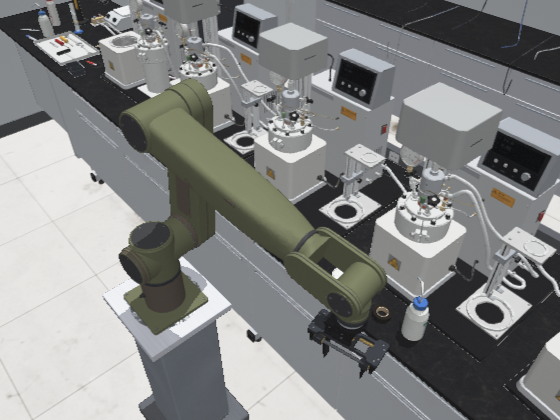

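View pics/top0.png

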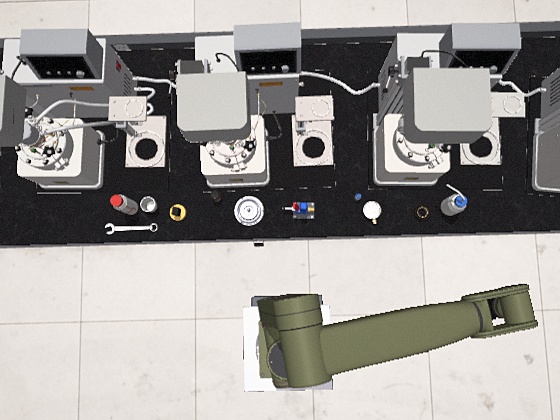

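The top view shows, from left: red bottle (120,203), beaker (150,205), cap (178,212), jar (217,197), cell (249,210), and gun (300,209) with its nozzle toward the cell. I'll localise the gun, cell and cap.

```bash
cat > h.py <<'E'
import numpy as np,cv2
from bench import r,viewer
def ray(n,uv,s=None):
    m=viewer.camera_model(n);f=210/np.tan(np.radians(m['vfov']/2))
    d=np.array([(uv[0]-m['cx'])/f,(uv[1]-m['cy'])/f,1])
    if n=='wrist':
        T=np.eye(4);T[:3,:3]=s['tool_rot'];T[:3,3]=s['tcp_pos'];C=T@m['tool_from_camera']
    else: C=np.linalg.inv(m['extrinsics'])
    return C[:3,3],C[:3,:3]@d
def onz(n,uv,z,s=None):
    o,d=ray(n,uv,s);return o+d*(z-o[2])/d[2]
def blobs(im,lo,hi,roi,mn=8):
    h=cv2.cvtColor(im,cv2.COLOR_RGB2HSV);m=cv2.inRange(h,np.array(lo),np.array(hi))
    k=np.zeros_like(m);x0,y0,x1,y1=roi;k[y0:y1,x0:x1]=m[y0:y1,x0:x1]
    n,l,st,c=cv2.connectedComponentsWithStats(k)
    return [(c[i].round(1).tolist(),st[i].tolist(),cv2.minAreaRect(np.argwhere(l==i)[:,::-1].astype(np.float32))) for i in range(1,n) if st[i,4]>=mn]
E
python3 - <<'E'
from h import *
im=cv2.imread('pics/top0.png')[:,:,::-1].copy()
roi=(160,180,330,240)
for nm,lo,hi,z in(("blue",(105,120,80),(130,255,255),.132),("red",(0,140,100),(8,255,255),.134),("brass",(15,90,80),(35,255,255),.02),("white",(0,0,150),(180,50,255),.034)):
    for b in blobs(im,lo,hi,roi): print(nm,b,onz('top',b[0],z).round(4))
cv2.imwrite('pics/topc.png',cv2.resize(im[175:240,100:480,::-1],None,fx=2.1,fy=2.1,interpolation=cv2.INTER_CUBIC)) 
cv2.imwrite('pics/topc.png',cv2.resize(im[180:235,165:330,::-1],None,fx=4.8,fy=4.8,interpolation=cv2.INTER_CUBIC))
E
```

```text
blue ([302.4, 207.7], [295, 202, 13, 12, 92], ((301.0, 207.5), (11.0, 12.0), 90.0)) [ 0.4915 -0.0699  0.132 ]
red ([295.5, 206.1], [293, 202, 6, 9, 31], ((295.5000305175781, 206.00003051757812), (9.192388534545898, 3.535533905029297), 45.0)) [ 0.4975 -0.0458  0.134 ]
brass ([236.0, 180.0], [232, 180, 9, 1, 9], ((236.0, 180.0), (8.0, 0.0), 180.0)) [0.6185 0.1727 0.02  ]
brass ([177.9, 212.3], [170, 204, 16, 17, 162], ((177.5, 212.0), (16.0, 15.0), 90.0)) [0.502  0.3912 0.02  ]
brass ([310.3, 209.0], [308, 207, 7, 5, 23], ((311.0, 209.0), (6.0, 4.0), 0.0)) [ 0.5011 -0.1025  0.02  ]
white ([237.5, 183.6], [207, 180, 62, 7, 158], ((237.5, 183.0), (6.0, 61.0), 90.0)) [0.602  0.1659 0.034 ]
white ([248.5, 210.3], [234, 196, 30, 30, 613], ((248.53843688964844, 210.19229125976562), (28.844409942626953, 29.121761322021484), 33.690067291259766)) [0.5006 0.1266 0.034 ]
white ([312.1, 203.9], [311, 203, 3, 3, 8], ((312.0, 204.0), (2.0, 2.0), 90.0)) [ 0.5181 -0.1092  0.034 ]
white ([289.4, 208.3], [285, 207, 10, 4, 30], ((289.5, 208.5), (3.0, 9.0), 90.0)) [ 0.5039 -0.0248  0.034 ]
white ([325.0, 239.0], [321, 239, 9, 1, 9], ((325.0, 239.0), (8.0, 0.0), 180.0)) [ 0.3869 -0.1521  0.034 ]
```

View pics/topc.png

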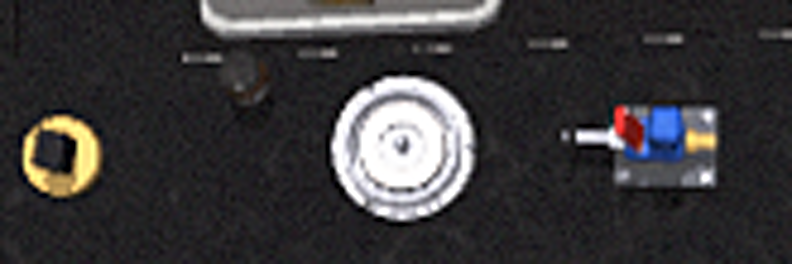

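The crop shows the cap at left (60,155), the cell in the middle with the pin dot at (402,146), and the gun at right with nozzle and trigger toward the cell. I'll move over gun and cell for a wrist view.

```bash
python3 -m jog '[[[1,0,0,-4,0,0,0],[1,0,0,-4,0,0,0],[1,2,-2.2,-2.5,0,0,0],[1,2.7,-2.95,0,0,0,0],[1,2.7,-2.95,0,0,0,0],[1,2.7,-2.95,0,0,0,0],[1,2.7,-2.95,0,0,0,0],[1,2.7,-2.95,0,0,0,0]]]'
python3 -m jog '[[[1,2.7,-2.95,0,0,0,0],[1,2.7,-2.95,0,0,0,0],[1,2.7,-2.95,0,0,0,0],[1,2.7,-2.95,0,0,0,0],[1,2.7,-2.95,0,0,0,0],[1,2.7,-2.95,0,0,0,0],[1,2.7,-2.95,0,0,0,0],[1,2.7,-2.95,0,0,0,0]]]'
python3 -m jog '[[[1,2.7,-2.95,0,0,0,0.118],[1,2.5,-2.8,0,0,0,0.118],[1,1,-1,0,0,0,0],[1,0,0,0,0,0,0],[1,0,0,0,0,0,0]]]'
python3 - <<'E'
from h import *
s=r.sense();im=viewer.capture('wrist');np.save('w1.npy',im);print(s['tcp_pos'],s['tool_rot'],s['q'])
cv2.imwrite('pics/w1.png',im[:,:,::-1])
E
```

```text
clock: 0.77
tcp_pos: [0.2633, -0.4291, 0.319]
tool_rot: [[0.972, 0.233, -0.0], [0.233, -0.972, 0.001], [0.0, -0.001, -1.0]]
force: [0.6, -0.3, -0.1]
opening: 0.095
finger_force: 0.0
clock: 1.43
tcp_pos: [0.4181, -0.1491, 0.3194]
tool_rot: [[0.972, 0.233, 0.0], [0.233, -0.972, -0.0], [0.0, 0.0, -1.0]]
force: [0.4, -0.1, -0.4]
opening: 0.0948
finger_force: 0.0
clock: 1.85
tcp_pos: [0.4643, -0.081, 0.3191]
tool_rot: [[1.0, 0.025, -0.002], [0.025, -1.0, -0.0], [-0.002, 0.0, -1.0]]
force: [0.4, -0.2, 0.1]
opening: 0.095
finger_force: 0.0
[ 0.46427434 -0.08098884  0.31906746] [[ 9.99697421e-01  2.45504698e-02 -1.53013021e-03]
 [ 2.45503858e-02 -9.99698591e-01 -7.36528907e-05]
 [-1.53147723e-03  3.60653178e-05 -9.99998827e-01]] [-2.86368349e-01 -3.25224276e-01  1.89316925e+00 -5.02874520e-04
  1.57509470e+00  1.25987327e+00]
```

View pics/w1.png

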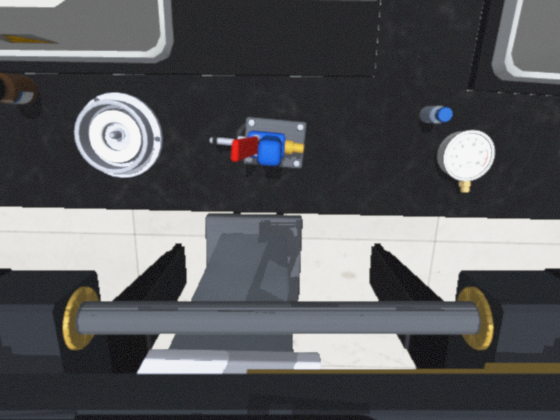

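The wrist view shows the gun (265,148) with nozzle tip at (212,141), foot plate corners at about (247,118) and (306,123), and the cell at (118,135) with its pin near (117,133).

Run:
```python
from h import *
im=np.load('w1.npy');s=r.sense()
for nm,lo,hi,z in(("blue",(105,120,60),(130,255,255),.132),("red",(0,140,80),(8,255,255),.134)):
    for b in blobs(im,lo,hi,(200,90,340,190)): print(nm,b,onz('wrist',b[0],z,s).round(4))
t=onz('wrist',(212,141),.043,s);print('tip',t.round(4))
a,b,c=[onz('wrist',p,.005,s) for p in((250,120),(304,124),(300,166))]
print(a.round(4),b.round(4),c.round(4),'yaw',np.degrees(np.arctan2((b-a)[0],-(b-a)[1])),np.degrees(np.arctan2((b-c)[1],(b-c)[0])))
g=cv2.cvtColor(im,cv2.COLOR_RGB2GRAY)
m=((g>90)*255).astype(np.uint8);m[:, :60]=0;m[:85]=0;m[190:]=0;m[:,185:]=0
c,_=cv2.findContours(m,0,2);c=max(c,key=cv2.contourArea);print(cv2.fitEllipse(c),onz('wrist',cv2.fitEllipse(c)[0],.02,s).round(4),onz('wrist',cv2.fitEllipse(c)[0],.034,s).round(4))
cr=cv2.resize(im[80:190,60:330,::-1],None,fx=2.9,fy=2.9,interpolation=cv2.INTER_CUBIC);cv2.imwrite('pics/w1c.png',cr)
```

```text
blue ([269.2, 147.5], [248, 131, 37, 36, 907], ((265.2411804199219, 148.38275146484375), (36.452415466308594, 34.52336502075195), 3.814074993133545)) [ 0.5058 -0.0721  0.132 ]
red ([242.4, 148.5], [230, 137, 28, 25, 426], ((243.57427978515625, 149.24256896972656), (22.089826583862305, 28.756576538085938), 84.2894058227539)) [ 0.5044 -0.0456  0.134 ]
tip [0.5036 0.0006 0.043 ]
[ 0.529  -0.0435  0.005 ] [ 0.5255 -0.115   0.005 ] [ 0.4697 -0.1119  0.005 ] yaw -2.7934387011869446 -3.1440815768079733
((118.03292083740234, 134.58140563964844), (81.46282196044922, 90.64411163330078), 125.23063659667969) [0.5072 0.126  0.02  ] [0.5081 0.1199 0.034 ]
```

View pics/w1c.png

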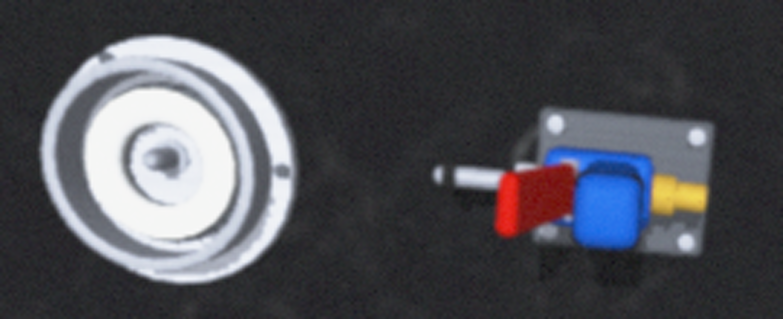

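```bash
python3 -m jog '[[[1,0,0,0,0,0,0.0735],[1,3.5,-1.3,1,0,0,0],[1,0,0,4,0,0,0],[1,0,0,4,0,0,0],[1,0,0,0,0,0,0],[1,0,0,0,0,0,0],[1,0,0,0,0,0,0]]]'
python3 - <<'E'
from h import *
s=r.sense();im=viewer.capture('wrist');np.save('w2.npy',im);print(s['tcp_pos'],s['tool_rot'])
cv2.imwrite('pics/w2.png',im[:,:,::-1])
for nm,lo,hi,z in(("blue",(105,120,60),(130,255,255),.132),("red",(0,140,80),(8,255,255),.136)):
    for b in blobs(im,lo,hi,(150,60,400,300),50): print(nm,b,onz('wrist',b[0],z,s).round(4))
E
```

```text
clock: 2.48
tcp_pos: [0.5006, -0.0714, 0.232]
tool_rot: [[0.999, -0.053, 0.003], [-0.053, -0.999, -0.001], [0.003, 0.001, -1.0]]
force: [-0.4, 0.8, -0.1]
opening: 0.0951
finger_force: 0.0
[ 0.50063874 -0.07136721  0.2320431 ] [[ 9.98611490e-01 -5.26071195e-02  2.75359968e-03]
 [-5.26051363e-02 -9.98615080e-01 -7.87806217e-04]
 [ 2.79123038e-03  6.41858854e-04 -9.99995899e-01]]
blue ([276.3, 197.9], [249, 173, 46, 54, 1707], ((271.5, 199.5), (53.0, 45.0), 90.0)) [ 0.5123 -0.0707  0.132 ]
red ([244.0, 205.1], [229, 184, 33, 43, 783], ((244.25001525878906, 203.25), (23.33452033996582, 49.497474670410156), 45.0)) [ 0.5088 -0.0455  0.136 ]
```

View pics/w2.png

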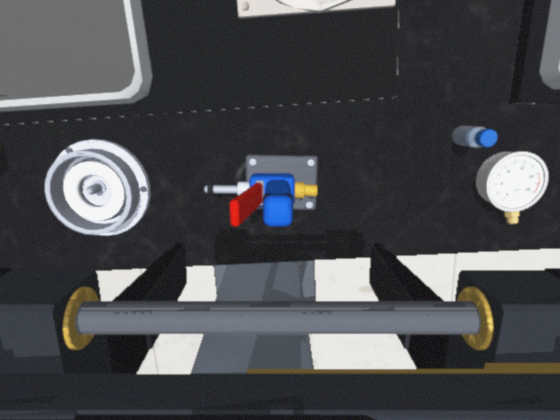

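Gun now squared up in the image, plate at (247–317,155–210), handle top about (279,210). Descend, then squeeze.

```bash
python3 -m jog '[[[1,0,-0.2,3.6,0,0,0],[1,0,0,3.6,0,0,0],[1,0,0,3.6,0,0,0],[1,0,0,3.6,0,0,0],[1,0,0,0,0,0,0],[1,0,0,0,0,0,0]]]'
python3 -m jog '[[[0.5,0,0,0,0,0,0],[0.5,0,0,0,0,0,0],[0.5,0,0,0,0,0,0],[0.5,0,0,0,0,0,0]]]'
```

```text
clock: 3.03
tcp_pos: [0.5006, -0.0686, 0.087]
tool_rot: [[0.999, -0.051, 0.0], [-0.051, -0.999, -0.0], [0.0, 0.0, -1.0]]
force: [0.1, 0.3, -0.4]
opening: 0.0949
finger_force: 0.0
clock: 3.37
tcp_pos: [0.5018, -0.0686, 0.0882]
tool_rot: [[0.999, -0.051, 0.004], [-0.051, -0.999, -0.001], [0.004, 0.001, -1.0]]
force: [-0.6, -0.4, -0.0]
opening: 0.0735
finger_force: 0.0
```

```bash
python3 -m jog '[[[0.2,0,0,0,0,0,0],[0.2,0,0,0,0,0,0],[0.2,0,0,0,0,0,0],[0.2,0,0,0,0,0,0],[0.2,0,0,0,0,0,0],[0.2,0,0,0,0,0,0],[0.2,0,0,0,0,0,0],[0.2,0,0,0,0,0,0]]]'
python3 -m jog '[[[0,0,0,0,0,0,0],[0,0,0,0,0,0,0],[0,0,0,0,0,0,0],[0,0,0,0,0,0,0],[0,0,0,0,0,0,0],[0,0,0,0,0,0,0]]]'
```

```text
clock: 4.03
tcp_pos: [0.5008, -0.0666, 0.0867]
tool_rot: [[0.999, -0.052, 0.001], [-0.052, -0.999, 0.004], [0.001, -0.004, -1.0]]
force: [0.7, 9.3, 5.4]
opening: 0.0333
finger_force: 30.0
clock: 4.53
tcp_pos: [0.5008, -0.0666, 0.0867]
tool_rot: [[0.999, -0.052, 0.001], [-0.052, -0.999, 0.004], [0.001, -0.004, -1.0]]
force: [0.0, 7.7, 5.8]
opening: 0.0337
finger_force: 30.0
```

```bash
python3 -m jog '[[[1,0,0,0,0,0,0],[1,0,0,0,0,0,0],[1,0,0,0,0,0,0],[1,0,0,0,0,0,0],[1,0,0,0,0,0,0],[1,0,0,0,0,0,0],[1,0,0,0,0,0,0],[1,0,0,0,0,0,0]]]'
python3 -m jog '[[[1,0,0,-4,0,0,0],[1,0,0,-4,0,0,0],[1,0,0,-4,0,0,0],[1,0,0,-4,0,0,0],[1,0,-3.5,0,0,0,0],[1,1,-4,0,0,0,0],[1,1,-4,0,0,0,0],[1,0,-4,0,0,0,0]]]'
python3 -m jog '[[[1,0,-3.4,0,0,0,-0.052],[1,0,0,0,0,0,0],[1,0,0,0,0,0,0],[1,0,0,0,0,0,0]]]'
python3 - <<'E'
from h import *
s=r.sense();im=viewer.capture('wrist');np.save('w3.npy',im);np.savez('s3.npz',p=s['tcp_pos'],R=s['tool_rot']);print(s['tcp_pos'],s['tool_rot'])
cv2.imwrite('pics/w3.png',im[:,:,::-1])
b=blobs(im,(0,140,80),(8,255,255),(250,60,559,300),50); print(b)
E
```

```text
clock: 5.2
tcp_pos: [0.4998, -0.0687, 0.0854]
tool_rot: [[0.999, -0.051, -0.001], [-0.051, -0.999, -0.001], [-0.001, 0.001, -1.0]]
force: [-0.4, -0.3, -0.2]
opening: 0.0814
finger_force: 0.0
clock: 5.87
tcp_pos: [0.529, 0.0863, 0.2463]
tool_rot: [[0.999, -0.053, 0.002], [-0.053, -0.999, -0.001], [0.002, 0.001, -1.0]]
force: [-0.2, 0.1, -0.6]
opening: 0.095
finger_force: 0.0
clock: 6.2
tcp_pos: [0.5297, 0.1189, 0.2455]
tool_rot: [[1.0, 0.001, -0.0], [0.001, -1.0, -0.001], [-0.0, 0.001, -1.0]]
force: [0.2, 0.1, -0.1]
opening: 0.0949
finger_force: 0.0
[0.52969474 0.11887946 0.2455161 ] [[ 9.99999698e-01  6.81907412e-04 -3.72407977e-04]
 [ 6.81502008e-04 -9.99999176e-01 -1.08764704e-03]
 [-3.73149345e-04  1.08739292e-03 -9.99999339e-01]]
[([447.5, 222.6], [438, 208, 22, 34, 351], ((447.7500305175781, 223.25), (29.698484420776367, 20.50609588623047), 45.0)), ([462.0, 238.6], [455, 223, 14, 29, 287], ((461.5, 237.0), (28.0, 13.0), 90.0))]
```

View pics/w3.png

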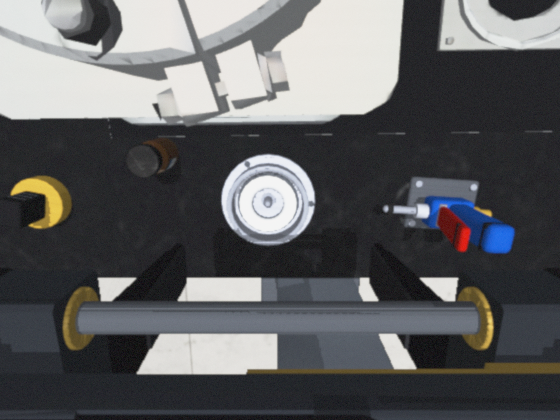

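Wrist view: cell centred at (268,200) with pin tip near (267,201), trigger sprung back off the handle (455,230), cap disc at (42,203) with grip leaning to (25,210).

Run:
```python
from h import *
im=np.load('w3.npy');z=np.load('s3.npz');s=dict(tcp_pos=z['p'],tool_rot=z['R'])
g=cv2.cvtColor(im,cv2.COLOR_RGB2GRAY);print(g[190:214,254:282:1])
m=((g>90)*255).astype(np.uint8);k=np.zeros_like(m);k[140:255,215:320]=m[140:255,215:320]
c,_=cv2.findContours(k,cv2.RETR_EXTERNAL,2);c=max(c,key=cv2.contourArea);e=cv2.fitEllipse(c);print(e,onz('wrist',e[0],.012,s).round(4))
w=((g>200)*255).astype(np.uint8);k=np.zeros_like(w);k[165:240,230:305]=w[165:240,230:305]
c,_=cv2.findContours(k,cv2.RETR_CCOMP,2)
for q in c:
  if cv2.contourArea(q)>60:
    e=cv2.fitEllipse(q);print('gasket',e,onz('wrist',e[0],.022,s).round(4))
for b in blobs(im,(15,90,80),(35,255,255),(0,150,90,240),50): print('brass',b,onz('wrist',b[0],.02,s).round(4))
k=blobs(im,(0,0,0),(180,255,45),(5,185,45,225),30);print(k)
```

```text
[[244 244 241 236 225 218 199 191 193 210 228 235 234 235 235 234 235 234
  232 225 211 213 223 229 237 242 244 244]
 [243 241 235 222 209 203 207 223 227 230 234 235 234 236 234 235 236 236
  235 234 229 229 226 214 223 237 242 243]
 [240 234 221 220 228 231 232 236 237 234 233 233 233 229 225 230 232 234
  236 237 237 237 232 214 209 224 236 242]
 [233 217 209 230 237 237 238 239 237 233 222 222 218 212 209 208 213 228
  235 238 237 237 237 233 229 220 227 238]
 [218 200 223 235 237 237 238 237 233 222 214 213 209 206 207 204 205 217
  228 234 238 237 238 238 237 231 227 231]
 [199 199 230 237 237 238 238 235 223 214 211 210 204 197 195 197 202 207
  217 227 234 237 238 238 238 237 233 229]
 [180 193 230 236 237 237 237 232 220 212 205 195 171 152 147 158 179 194
  208 218 227 234 238 237 237 237 235 227]
 [189 204 228 234 235 235 234 229 218 206 184 158 133 123 120 123 136 164
  199 212 219 227 234 235 236 236 235 230]
 [220 229 233 234 234 235 232 223 212 199 160 132 124 124 119 118 117 142
  189 208 205 207 228 234 235 234 235 229]
 [228 235 235 235 236 235 233 219 211 195 147 1
[... 2173 characters left out ...]
5369873), 41.67304229736328) [0.508  0.1301 0.022 ]
gasket ((267.2755432128906, 203.09707641601562), (29.271406173706055, 30.947647094726562), 120.88423156738281) [0.5056 0.1307 0.022 ]
gasket ((300.0594177246094, 168.88906860351562), (15.079983711242676, 45.0590934753418), 134.7305450439453) [0.5448 0.094  0.022 ]
gasket ((268.54864501953125, 198.04383850097656), (60.146087646484375, 76.85091400146484), 110.7440414428711) [0.5115 0.1292 0.022 ]
brass ([46.4, 198.6], [10, 176, 61, 53, 1661], ((42.64631271362305, 199.140869140625), (55.848628997802734, 51.301509857177734), 59.858612060546875)) [0.5102 0.3834 0.02  ]
[([23.8, 208.2], [5, 185, 40, 40, 985], ((24.5, 204.5), (39.0, 39.0), 90.0))]
```

```bash
python3 -m jog '[[[1,0,-4,0,0,0,0],[1,0,-4,0,0,0,0],[1,0,-4,0,0,0,0],[1,0,-4,0,0,0,0],[1,0,-4,0,0,0,0],[1,0,-4,0,0,0,0],[1,0,-3,0,0,0,0],[1,0,0,0,0,0,0]]]'
python3 -m jog '[[[1,0,0,0,0,0,0],[1,0,0,0,0,0,0]]]'
python3 - <<'E'
from h import *
s=r.sense();im=viewer.capture('wrist');np.save('w4.npy',im);np.savez('s4.npz',p=s['tcp_pos'],R=s['tool_rot']);print(s['tcp_pos'],s['tool_rot'])
cv2.imwrite('pics/w4.png',im[:,:,::-1])
E
```

```text
clock: 6.92
tcp_pos: [0.5296, 0.3924, 0.2452]
tool_rot: [[1.0, 0.003, -0.0], [0.003, -1.0, 0.001], [-0.0, -0.001, -1.0]]
force: [-0.5, -0.9, -0.9]
opening: 0.0952
finger_force: 0.0
clock: 7.08
tcp_pos: [0.5302, 0.3878, 0.2455]
tool_rot: [[1.0, -0.001, -0.0], [-0.001, -1.0, -0.001], [-0.0, 0.001, -1.0]]
force: [-0.3, -0.9, 0.5]
opening: 0.0953
finger_force: 0.0
[0.53018002 0.3877551  0.24549207] [[ 9.99999568e-01 -9.11811366e-04 -1.80627899e-04]
 [-9.11996043e-04 -9.99999059e-01 -1.02499068e-03]
 [-1.79693131e-04  1.02515496e-03 -9.99999458e-01]]
```

View pics/w4.png

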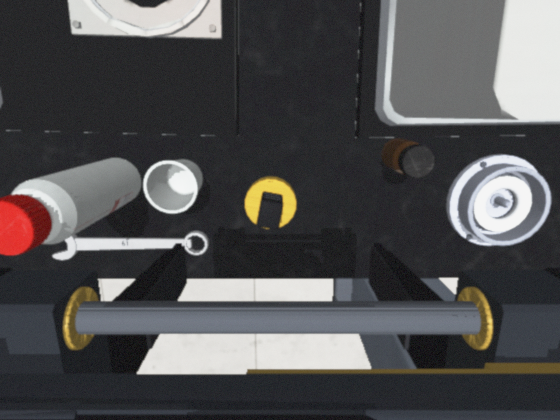

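Run:
```python
from h import *
z=np.load('s3.npz');s=dict(tcp_pos=z['p'],tool_rot=z['R'])
print('pin',onz('wrist',(267,203.2),.031,s).round(4))
im=np.load('w4.npy');z=np.load('s4.npz');s=dict(tcp_pos=z['p'],tool_rot=z['R'])
h=cv2.cvtColor(im,cv2.COLOR_RGB2HSV);m=cv2.inRange(h,(15,90,60),(35,255,255));k=np.zeros_like(m);k[165:240,235:305]=m[165:240,235:305]
c=np.vstack(cv2.findContours(k,cv2.RETR_EXTERNAL,2)[0]);hl=cv2.convexHull(c);e=cv2.fitEllipse(hl);print(e,onz('wrist',e[0],.01,s).round(4),onz('wrist',e[0],.02,s).round(4))
a=cv2.resize(im[170:236,235:305,::-1],None,fx=8,fy=8,interpolation=cv2.INTER_CUBIC)
cv2.imwrite('pics/w4c.png',np.clip(a.astype(float)*2,0,255).astype(np.uint8))
```

```text
pin [0.5077 0.1308 0.031 ]
((270.2147521972656, 202.5718231201172), (53.14093780517578, 53.91394805908203), 172.00616455078125) [0.5037 0.3965 0.01  ] [0.5062 0.3963 0.02  ]
```

View pics/w4c.png

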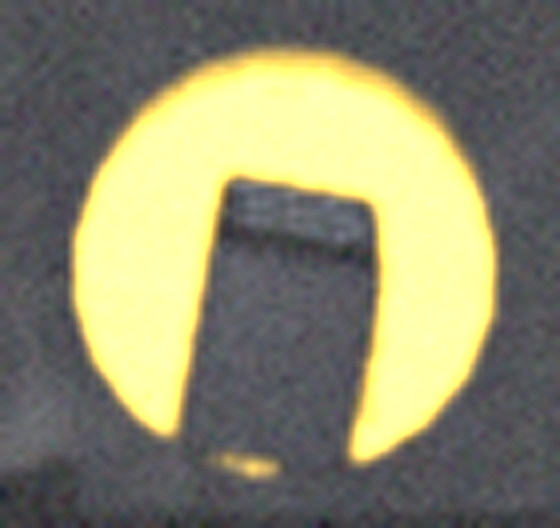

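Cap disc centred at (270,202.6); the grip is turned about 10° clockwise seen from above. I'll check the red bottle's clearance to the gripper body.

Run:
```python
from h import *
im=cv2.imread('pics/top0.png')[:,:,::-1].copy()
for b in blobs(im,(0,140,80),(8,255,255),(100,185,140,220)): print(b,onz('top',b[0],.178).round(4))
z=np.load('s4.npz');s=dict(tcp_pos=z['p'],tool_rot=z['R'])
print(onz('wrist',(268.75,214.4),.064,s).round(4),onz('wrist',(22,222),.184,s).round(4))
```

```text
([115.7, 200.1], [110, 194, 13, 12, 109], ((116.0, 200.50001525878906), (12.020814895629883, 10.60660171508789), 45.0)) [0.529  0.5744 0.178 ]
[0.5047 0.397  0.064 ] [0.534  0.5624 0.184 ]
```

```bash
python3 -m jog '[[[0.65,0,0,0,0,0,0.085],[0.65,0,0,0,0,0,0.085],[0.65,-2.6,-0.4,3,0,0,0],[0.65,0,0,4,0,0,0],[0.65,0,0,3,0,0,0],[0.65,0,0,0,0,0,0],[0.65,0,0,0,0,0,0]]]'
python3 - <<'E'
from h import *
s=r.sense();print(s['tcp_pos'],s['tool_rot'])
d=s['tool_rot'].T@(np.array([.505,.3965,.026])-s['tcp_pos']);print(d*100)
im=viewer.capture('wrist');cv2.imwrite('pics/w5.png',im[:,:,::-1])
E
```

```text
clock: 7.72
tcp_pos: [0.504, 0.3956, 0.1441]
tool_rot: [[0.985, -0.17, -0.003], [-0.17, -0.985, -0.002], [-0.003, 0.003, -1.0]]
force: [-0.6, 0.8, 0.9]
opening: 0.0624
finger_force: 0.0
[0.50397282 0.39555871 0.14405917] [[ 0.98538147 -0.17032868 -0.00339143]
 [-0.1703374  -0.9853827  -0.00247207]
 [-0.00292079  0.00301362 -0.99999119]]
[ 0.1196651  -0.14582707 11.8052316 ]
```

View pics/w5.png

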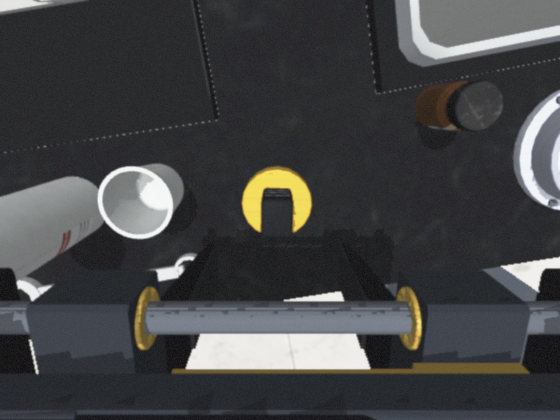

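The cap sits at (277,202), centred between the fingers with the grip square to them. Going down to grasp.

```bash
python3 -m jog '[[[0.65,0.1,-0.05,4,0,0,0],[0.65,0,0,4,0,0,0],[0.65,0,0,2.8,0,0,0],[0.65,0,0,1,0,0,0],[0.65,0,0,0,0,0,0],[0.65,0,0,0,0,0,0]]]'
python3 -m jog '[[[0,0,0,0,0,0,0],[0,0,0,0,0,0,0],[0,0,0,0,0,0,0],[0,0,0,0,0,0,0],[0,0,0,0,0,0,0],[0,0,0,0,0,0,0],[0,0,0,0,0,0,0],[0,0,0,0,0,0,0]]]'
```

```text
clock: 8.27
tcp_pos: [0.5077, 0.399, 0.0306]
tool_rot: [[0.986, -0.169, 0.003], [-0.169, -0.986, 0.002], [0.003, -0.003, -1.0]]
force: [0.2, -0.0, 0.5]
opening: 0.0618
finger_force: 0.0
clock: 8.93
tcp_pos: [0.5058, 0.3977, 0.028]
tool_rot: [[0.986, -0.168, 0.0], [-0.168, -0.986, -0.001], [0.0, 0.001, -1.0]]
force: [-0.2, -3.0, 3.0]
opening: 0.0237
finger_force: 30.0
```

```bash
cat >> h.py <<'E'
def disc(s):
    im=viewer.capture('wrist');h=cv2.cvtColor(im,cv2.COLOR_RGB2HSV);m=cv2.inRange(h,(15,90,60),(35,255,255));m[:,:200]=0;m[:,350:]=0;m[280:]=0
    c=max(cv2.findContours(m,cv2.RETR_EXTERNAL,2)[0],key=cv2.contourArea)
    e=cv2.fitEllipse(cv2.convexHull(c));return e
E
python3 - <<'E'
from h import *
s=r.sense();e=disc(s);p=onz('wrist',e[0],.02+s['tcp_pos'][2]-.028,s);print(e,p,s['tcp_pos'],s['tool_rot'].T@(p-s['tcp_pos'])*1000)
E
python3 -m jog '[[[0,0,0,-1,0,0,0],[0,0,0,-3,0,0,0],[0,0,0,-3,0,0,0],[0,0,0,-3,0,0,0],[0,0,0,0,0,0,0],[0,0,0,0,0,0,0]]]'
python3 - <<'E'
from h import *
s=r.sense();e=disc(s);print(e)
print(s['tool_rot'].T@(np.array([.5077,.1308,.14])-s['tcp_pos'])*100,s['force'])
E
```

```text
((277.6554870605469, 254.4321746826172), (109.3141098022461, 112.13182067871094), 174.30209350585938) [0.50767223 0.39766893 0.0200127 ] [0.50581891 0.39768243 0.0280127 ] [ 1.82758183 -0.30604662  8.00007694]
clock: 9.48
tcp_pos: [0.5067, 0.3993, 0.1302]
tool_rot: [[0.986, -0.168, 0.004], [-0.168, -0.986, 0.003], [0.003, -0.004, -1.0]]
force: [-0.7, -0.1, -3.2]
opening: 0.0241
finger_force: 30.0
((277.4372253417969, 253.8120574951172), (109.54656982421875, 111.06643676757812), 163.73414611816406)
[ 4.61530687 26.44941795 -1.0676836 ] [-0.72043787 -0.07905446 -3.21992214]
```

```bash
python3 -m jog '[[[0,0.4,1.8,0,0,0,0],[0,0.6,3.8,0,0,0,0],[0,0.7,3.9,0,0,0,0],[0,0.7,3.9,0,0,0,0],[0,0.7,3.9,0,0,0,0],[0,0.7,3.9,0,0,0,0],[0,0.6,3.8,0,0,0,0],[0,0.03,1.48,0,0,0,0]]]'
python3 -m jog '[[[0,0,0,0,0,0,0],[0,0,0,3,0,0,0],[0,0,0,2,0,0,0],[0,0,0,0,0,0,0],[0,0,0,0,0,0,0],[0,0,0,0,0,0,0]]]'
cat > st.py <<'E'
from h import *
s=r.sense();T=np.array([.5059,.1308,.059])
print(s['clock'],s['tcp_pos'].round(4),'d_cm',(s['tool_rot'].T@(T-s['tcp_pos'])*100).round(2),s['force'].round(1),s['moment'].round(2),s['tool_rot'][2].round(4))
E
python3 st.py
```

```text
clock: 10.2
tcp_pos: [0.5026, 0.1257, 0.1244]
tool_rot: [[0.985, -0.171, -0.005], [-0.171, -0.985, -0.002], [-0.005, 0.003, -1.0]]
force: [1.2, 0.4, -2.1]
opening: 0.0241
finger_force: 30.0
clock: 10.7
tcp_pos: [0.5048, 0.1304, 0.0777]
tool_rot: [[0.986, -0.167, -0.0], [-0.167, -0.986, 0.0], [-0.0, -0.0, -1.0]]
force: [0.2, 0.4, -2.0]
opening: 0.0235
finger_force: 30.0
10.7 [0.5048 0.1304 0.0777] d_cm [ 0.11 -0.06  1.87] [ 0.2  0.4 -2. ] [ 0.06 -0.06 -0.03] [-5.e-04 -2.e-04 -1.e+00]
```

```bash
python3 -m jog '[[[0,0.11,-0.06,0.8,0,0,0],[0,0,0,0.5,0,0,0],[0,0,0,0,0,0,0],[0,0,0,0.3,0,0,0],[0,0,0,0.2,0,0,0],[0,0,0,0,0,0,0],[0,0,0,0,0,0,0]]]'; python3 st.py
```

```text
clock: 11.28
tcp_pos: [0.5059, 0.13, 0.0596]
tool_rot: [[0.986, -0.168, -0.0], [-0.168, -0.986, -0.0], [-0.0, 0.0, -1.0]]
force: [-0.2, -0.7, -2.8]
opening: 0.0237
finger_force: 30.0
11.2833 [0.5059 0.13   0.0596] d_cm [-0.01 -0.08  0.06] [-0.2 -0.7 -2.8] [-0.01 -0.01 -0.02] [-1.e-04  0.e+00 -1.e+00]
```

Free weight is about −2 to −3 N and nothing is touching yet. Next, short down-steps while watching for the contact force.

```bash
python3 -m jog '[[[0,0,0,0.15,0,0,0],[0,0,0,0,0,0,0],[0,0,0,0.15,0,0,0],[0,0,0,0,0,0,0],[0,0,0,0,0,0,0]]]'; python3 st.py
```

```text
clock: 11.7
tcp_pos: [0.5064, 0.1301, 0.057]
tool_rot: [[0.986, -0.168, 0.001], [-0.168, -0.986, 0.0], [0.001, -0.0, -1.0]]
force: [0.3, -0.1, -1.3]
opening: 0.0239
finger_force: 30.0
11.7 [0.5064 0.1301 0.057 ] d_cm [-0.06 -0.06 -0.2 ] [ 0.3 -0.1 -1.3] [ 0.   -0.1  -0.03] [ 1.e-03 -3.e-04 -1.e+00]
```

```bash
python3 -m jog '[[[0,0,0,0.15,0,0,0],[0,0,0,0,0,0,0],[0,0,0,0.1,0,0,0],[0,0,0,0,0,0,0],[0,0,0,0,0,0,0]]]'; python3 st.py
```

```text
clock: 12.12
tcp_pos: [0.5072, 0.1301, 0.0551]
tool_rot: [[0.986, -0.168, 0.003], [-0.168, -0.986, 0.0], [0.003, -0.001, -1.0]]
force: [3.2, -1.2, 0.9]
opening: 0.0238
finger_force: 30.0
12.1167 [0.5072 0.1301 0.0551] d_cm [-0.14 -0.05 -0.39] [ 3.2 -1.2  0.9] [-0.09 -0.66 -0.02] [ 2.8e-03 -6.0e-04 -1.0e+00]
```

The bore is on the pin's taper: the pin pushes the cap toward +x. I'll comply that way.

```bash
python3 -m jog '[[[0,0.15,0.05,0,0,0,0],[0,0,0,0,0,0,0],[0,0,0,0.1,0,0,0],[0,0,0,0,0,0,0],[0,0,0,0,0,0,0]]]'; python3 st.py
```

```text
clock: 12.53
tcp_pos: [0.5079, 0.1296, 0.0532]
tool_rot: [[0.986, -0.168, 0.001], [-0.168, -0.986, 0.001], [0.001, -0.001, -1.0]]
force: [5.5, 2.3, -1.1]
opening: 0.0239
finger_force: 30.0
12.5333 [0.5079 0.1296 0.0532] d_cm [-0.21 -0.08 -0.58] [ 5.5  2.3 -1.1] [ 0.5  -1.02  0.05] [ 1.3e-03 -9.0e-04 -1.0e+00]
```

```bash
python3 -m jog '[[[0,0.12,-0.07,0,0,0,0],[0,0,0,0,0,0,0],[0,0,0,0.1,0,0,0],[0,0,0,0,0,0,0],[0,0,0,0,0,0,0]]]'; python3 st.py
```

```text
clock: 12.95
tcp_pos: [0.5081, 0.1297, 0.0516]
tool_rot: [[0.986, -0.168, -0.001], [-0.168, -0.986, -0.0], [-0.001, 0.0, -1.0]]
force: [2.6, 0.8, -1.8]
opening: 0.0237
finger_force: 30.0
12.95 [0.5081 0.1297 0.0516] d_cm [-0.23 -0.07 -0.74] [ 2.6  0.8 -1.8] [ 0.24 -0.46  0.01] [-1.2e-03  4.0e-04 -1.0e+00]
```

```bash
python3 -m jog '[[[0,0.06,-0.02,0.15,0,0,0],[0,0,0,0,0,0,0],[0,0,0,0.15,0,0,0],[0,0,0,0,0,0,0],[0,0,0,0,0,0,0]]]'; python3 st.py
python3 -m jog '[[[0,0,0,0.15,0,0,0],[0,0,0,0,0,0,0],[0,0,0,0.15,0,0,0],[0,0,0,0,0,0,0],[0,0,0,0,0,0,0],[0,0,0,0,0,0,0]]]'; python3 st.py
```

```text
clock: 13.37
tcp_pos: [0.5084, 0.1297, 0.049]
tool_rot: [[0.986, -0.168, -0.002], [-0.168, -0.986, -0.001], [-0.002, 0.001, -1.0]]
force: [-2.4, -0.1, 2.4]
opening: 0.0241
finger_force: 30.0
13.3667 [0.5084 0.1297 0.049 ] d_cm [-0.27 -0.06 -1.  ] [-2.4 -0.1  2.4] [-0.07  0.57 -0.04] [-2.2e-03  9.0e-04 -1.0e+00]
clock: 13.87
tcp_pos: [0.5088, 0.1298, 0.0464]
tool_rot: [[0.986, -0.168, -0.001], [-0.168, -0.986, -0.0], [-0.001, 0.001, -1.0]]
force: [-5.0, -1.3, 5.4]
opening: 0.0238
finger_force: 30.0
13.8667 [0.5088 0.1298 0.0464] d_cm [-0.31 -0.05 -1.26] [-5.  -1.3  5.4] [-0.12  0.99 -0.03] [-1.3e-03  6.0e-04 -1.0e+00]
```

```bash
python3 -m jog '[[[0,-0.1,0.02,0.15,0,0,0],[0,0,0,0,0,0,0],[0,0,0,0.15,0,0,0],[0,0,0,0,0,0,0],[0,0,0,0,0,0,0],[0,0,0,0,0,0,0]]]'; python3 st.py
python3 -m jog '[[[0,0,0,0.15,0,0,0],[0,0,0,0,0,0,0],[0,0,0,0.15,0,0,0],[0,0,0,0,0,0,0],[0,0,0,0,0,0,0],[0,0,0,0,0,0,0]]]'; python3 st.py
```

```text
clock: 14.37
tcp_pos: [0.5088, 0.1298, 0.0448]
tool_rot: [[0.986, -0.168, 0.0], [-0.168, -0.986, -0.0], [0.001, 0.0, -1.0]]
force: [-5.4, -2.4, 10.9]
opening: 0.0242
finger_force: 30.0
14.3667 [0.5088 0.1298 0.0448] d_cm [-0.3  -0.05 -1.42] [-5.4 -2.4 10.9] [-0.32  1.13 -0.  ] [ 5.e-04  2.e-04 -1.e+00]
clock: 14.87
tcp_pos: [0.5092, 0.1298, 0.0446]
tool_rot: [[0.986, -0.168, -0.0], [-0.168, -0.986, -0.001], [-0.0, 0.001, -1.0]]
force: [-14.0, -3.0, 26.6]
opening: 0.0235
finger_force: 30.0
14.8667 [0.5092 0.1298 0.0446] d_cm [-0.34 -0.04 -1.44] [-14.   -3.   26.6] [-0.62  2.6  -0.  ] [-0.e+00  8.e-04 -1.e+00]
```

```bash
python3 -m jog '[[[0,-0.12,0.02,-0.08,0,0,0],[0,0,0,0,0,0,0],[0,0,0,0,0,0,0],[0,0,0,0,0,0,0],[0,0,0,0,0,0,0]]]'; python3 st.py
```

```text
clock: 15.28
tcp_pos: [0.5091, 0.1298, 0.0447]
tool_rot: [[0.986, -0.168, 0.003], [-0.168, -0.986, -0.0], [0.003, -0.0, -1.0]]
force: [-7.3, -2.2, 18.0]
opening: 0.0238
finger_force: 30.0
15.2833 [0.5091 0.1298 0.0447] d_cm [-0.32 -0.05 -1.43] [-7.3 -2.2 18. ] [-0.46  1.4   0.  ] [ 3.2e-03 -1.0e-04 -1.0e+00]
```

Run:
```python
from h import *
s=r.sense();print(disc(s),s['tcp_pos'],s['force'])
im=viewer.capture('top');print([b[:2] for b in blobs(im,(0,140,100),(8,255,255),(280,190,330,225))])
```

```text
((277.5555725097656, 256.1949462890625), (106.45577239990234, 111.28324127197266), 0.5825021862983704) [0.50905393 0.12979799 0.04467451] [-7.28579741 -2.16856453 18.04735295]
[([295.4, 205.9], [293, 202, 6, 9, 31])]
```

```bash
python3 -c "
from bench import r
print(r.sign_off())"
```

```text
the job is handed in; nothing more can be done
None
```

I squeezed the blow-gun trigger fully home and it sprang back; then I fitted the cap over the pin, pressed it down to the platen stop with about 20 N, and handed the job in at about 15 s still holding it there (verdict not shown).

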